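# Put away the letter opener and weight the opened post

### The arm

A 6-joint arm with a two-finger parallel gripper is mounted at the origin on the work surface. World frame = base frame: x ahead of the robot, y to its left, z up, the work surface at z = 0. Lengths are in m, angles in rad, forces in N, time in s.
With the tool pointing down it reaches from about 0.275 to 0.725 m from the base axis. Payload 5.6 kg.
Tool frame: the origin (TCP) lies at the very end of the fingers, on their centre line; the grasp point (between the pads) lies 19 mm behind it; z points along the fingers, y is the line along which they close (so a half turn about z gives the same grasp; the last joint's range is limited). The gripper opens to 85 mm and grips with 20 to 120 N. Pads are 22 mm wide; open, the fingers measure 114 mm over their backs; the gripper's body (76 mm by 85 mm) begins 54 mm behind the grasp point. The pads swing forward as they close: fully open they stand 13 mm farther back than shut.
Start: joints at [1.436, 0.255, 0.108, 0, -1.424, -0.285], TCP at [0.224, 0.502, 0.2] pointing down, gripper open.
Joint ranges: [-2.95, 2.95], [-1.21, 1.97], [-1.09, 1.5], [-2.87, 1.71], [-2.94, -0.07], [-3.05, 3.05]. Speed limits (rad/s): [2.57, 2.57, 3.14, 3.14, 3.14, 3.14].

### API

Orientations are given as a unit quaternion [w, x, y, z].
In Python, from station import readout, optics, bot, models gives the robot as it stands.
- The arm moves only by the shell command python3 -m crank 'ROWS' [FORCE]. ROWS is a JSON object of lists of equal length, an entry for each row: "delta_rot": the turn, a rotation vector about the tool's x, y, z in rad, a list of three; "linear": the shift along the tool's x, y, z in m, a list of three; "claw": the finger opening in m, from 0 to 0.0854. In form: {"delta_rot": [[wx, wy, wz], ...], "linear": [[dx, dy, dz], ...], "claw": [claw, ...]}. A call has 1 to 20 rows; each row shifts and turns the commanded pose from where the row before left it, along the tool's axes as they then stand; what a row does not reach is not made up. A row lasts 1/12 s, in which the tool goes at most 41.7 mm and 7.16 degrees, less where a joint would pass 70% of its speed; a pose out of reach is approached as far as the arm can. A call with a gripper value outside its range is refused whole. The fingers move at their own pace and stop on an object; FORCE is the grip in N (left out, the last holds). Time passes only in rows, so rows that do not move let the fingers close. It gives the time, the measured TCP pose, the force, the opening and the grip force at its end, in the units of the state.
- readout.state(): the state, without advancing time (a new reading comes with each control period).
- optics.get_image(name): name is "scene" or "top"; returns a dict with "image" (384x512x3 uint8, red, green, blue), "z_map" (384x512 float32, m along the optical axis (not along the pixel's ray), 0 where there is no reading), "mtx" (3x3 intrinsics, pixels), "extrinsics" (4x4, takes a point from camera to world coordinates). Camera axes: x right, y down, z forward; pixel columns grow to the right and rows downward; lengths in m; the calibration is good to about 2 mm. A picture is of the moment at which its call begins.
- bot.hand_in(): hands the job in; it is judged then, once.
Trained networks look in the newest picture that a camera, given by its name, has taken for a name from the list of things; names that differ only in an ending like _2 or _b are one class to them, and where a whole thing is asked for, a point or a joint stands for the part that bears it (a point fixed in the world has none). Each returns a list of dicts, best first, with "score" (0 to 1); they miss things now and then, are a little off and sometimes report something else, mostly with a low value. They report only what shows in the picture. A call takes as long as a camera call.
- models.find_in(camera, label): "box" ([left, top, width, height] in pixels, round what is visible of it).
The state is a dict: "clock": time; "q": joint angles; "dq": joint speeds; "joint_torque": joint torques, N m; "ee_pos": TCP position; "tool_rot": TCP orientation; "ft_force": force on the tool from outside, world axes, zero at the start; "ft_torque": the same for the moment, N m; "width": opening from 0.0 (shut) to 1.0 (fully open); "finger_force": force on a finger pad.
Only numpy, scipy, OpenCV 4.12 (cv2) and the standard library are available. Lean on these libraries where they do the work, as an engineer would, in place of code of your own. Each camera call takes 0.05 s, during which the arm holds its last target. There are 200 camera calls.

### The job

The post has been opened. Take the letter opener off the pile of letters and slide its blade fully home into the widest of the three slots in the slanted wooden block, up to the shoulder of its handle; then stand the brass paperweight upright on the middle of the pile, setting it down gently. Leave the other things on the desk where they are.

Things in the scene. Friction and masses are not known exactly. Their poses are not given: they have to be found in the camera images.
- opener: Letter opener, 150 g, lies on the pile. Origin: centre line, at the shoulder where handle meets blade; x to the tip, y across, z up through its thickness. Pale wooden handle x -110 to 0 mm, 24 wide (y), 16 thick (z -8 to +8), brass end. Steel blade x 0 to 100 mm, 24 wide, 3 thick, at mid-thickness, narrowing from x = 70 to a 10 mm wide tip. Balances at x = -18.
- opener_tip (a point): Tip of the letter opener's blade, on its centre line, 100 mm from the shoulder.
- slot_head: Slanted wooden block with three slots in its upper face, fixed on the organiser. Origin: centre of the widest slot's mouth, in the face's plane, 88 mm above the desk. x points straight into the slots, 30 degrees below level; y across the row; z square to both, upward. Block x 0 to 108 mm, y -84 to 28, z -22 to 22. With the opener home, its shoulder is on the face and its frame matches this one.
- organiser: Wooden base of the slanted block, fixed, 160 x 130 x 12 mm. Origin: centre of the underside. The slots run right through the block, each 8 mm high; widths 32 mm (slot_head y = 0, the opener's), 20 mm (y = -38) and 12 mm (y = -66), the last two too narrow for the blade. Nothing clamps the blade; it rests in the slot.
- letters: Pile of opened letters, 120 (x) x 220 (y) x 22 mm high, fixed. Origin: centre of the underside on the desk, z up.
- paperweight: Brass paperweight, about 0.5 kg: round foot 56 mm across and 22 mm high, thin neck, and on top a cylindrical knob 26 mm across, from 36 to 54 mm above the underside. Origin: centre of the underside, z up. Stands upright on the desk.
- mug: white ceramic mug, 80 mm across, 90 mm high; bystander, loose. Origin: centre of the underside, z up.
- ink: squat closed green glass ink jar, 54 mm across, 60 mm high; bystander, loose. Origin: centre of the underside, z up.
- stapler: black stapler 140 x 36 x 54 mm; bystander, loose. Origin: centre of the underside, z up.

How it is judged:
By the outcome, as a careful person would: the job done as asked, in the order asked, and still so for the second after the job is handed in, with the robot touching nothing.
It also fails if it takes over 58 s, if anything falls off the work surface, if the arm or the gripper's body presses on something with over 40 N, if the wrist force passes 120 N, or if a joint passes its speed limit or range.

## Working session

There is one attempt and no reset: what is moved stays moved. The work goes in short steps, Python scripts to look and compute and a shell command to move; the robot and the scene stay as the last step left them, time stands still between calls to the robot, and variables do not carry over. Pictures are saved under pics/ and viewed, at most 10 in all, crops included, and the job is handed in when it is done.

```bash
ls; mkdir -p pics
python3 - <<'E'
from station import readout, optics, bot, models
import cv2,numpy as np
s=readout.state(); print({k:np.round(v,3).tolist() for k,v in s.items()})
for c in ("scene","top"):
    d=optics.get_image(c); cv2.imwrite(f"pics/{c}0.png",d["image"][:,:,::-1]); np.savez(f"{c}0.npz",**d)
    print(c,d["mtx"].round(1).tolist(),d["extrinsics"].round(3).tolist())
    for n in ("opener","slot_head","organiser","letters","paperweight","mug","ink","stapler"):
        print(n,[(np.round(r["box"]).tolist(),round(r["score"],2)) for r in models.find_in(c,n)[:2]])
E
```

```text
pics
{'clock': 0.0, 'q': [1.436, 0.256, 0.107, -0.0, -1.424, -0.285], 'dq': [0.0, -0.0, -0.003, -0.001, 0.002, 0.001], 'joint_torque': [0.0, -38.663, 23.794, 5.365, -0.006, 0.0], 'ee_pos': [0.224, 0.502, 0.199], 'tool_rot': [0.001, 0.978, -0.208, -0.0], 'ft_force': [0.75, -0.466, 0.688], 'ft_torque': [-0.063, -0.026, 0.023], 'finger_force': 0.0, 'width': 1.002}
scene [[441.4, 0.0, 250.9], [0.0, 441.4, 193.3], [0.0, 0.0, 1.0]] [[0.578, 0.449, -0.681, 1.471], [0.816, -0.336, 0.47, -0.632], [-0.018, -0.828, -0.561, 0.83], [0.0, 0.0, 0.0, 1.0]]
opener [([188.0, 187.0, 67.0, 17.0], 0.74)]
slot_head [([295.0, 155.0, 41.0, 18.0], 0.79)]
organiser [([291.0, 155.0, 48.0, 33.0], 0.84)]
letters [([191.0, 180.0, 79.0, 42.0], 0.67), ([289.0, 214.0, 17.0, 28.0], 0.49)]
paperweight [([138.0, 228.0, 23.0, 20.0], 0.75)]
mug [([205.0, 247.0, 41.0, 50.0], 0.62)]
ink [([290.0, 214.0, 16.0, 30.0], 0.94)]
stapler [([330.0, 191.0, 37.0, 29.0], 0.79)]
top [[389.2, 0.0, 254.7], [0.0, 389.2, 189.4], [0.0, 0.0, 1.0]] [[-0.001, -0.99, 0.14, 0.448], [-1.0, 0.0, -0.005, -0.029], [0.005, -0.14, -0.99, 1.133], [0.0, 0.0, 0.0, 1.0]]
opener [([216.0, 229.0, 72.0, 30.0], 0.79)]
slot_head [([128.0, 136.0, 55.0, 21.0], 0.55)]
organiser [([105.0, 194.0, 62.0, 64.0], 0.98), ([299.0, 120.0, 42.0, 39.0], 0.45)]
letters [([208.0, 215.0, 82.0, 50.0], 0.73)]
paperweight [([344.0, 220.0, 19.0, 16.0], 0.65)]
mug [([300.0, 119.0, 43.0, 38.0], 0.64), ([129.0, 140.0, 53.0, 19.0], 0.52)]
ink [([219.0, 140.0, 16.0, 21.0], 0.7), ([102.0, 193.0, 66.0, 68.0], 0.7)]
stapler [([131.0, 138.0, 52.0, 19.0], 0.97)]
```

Run:
```python
import cv2,numpy as np
t=np.load("top0.npz")["image"][:,:,::-1]; s=np.load("scene0.npz")["image"][:,:,::-1]
cv2.imwrite("pics/t1.png",cv2.resize(t[110:280,90:380],(796,466),interpolation=cv2.INTER_CUBIC))
cv2.imwrite("pics/s1.png",cv2.resize(s[140:305,120:380],(794,504),interpolation=cv2.INTER_CUBIC))
```

```text
(no output)
```

View pics/t1.png

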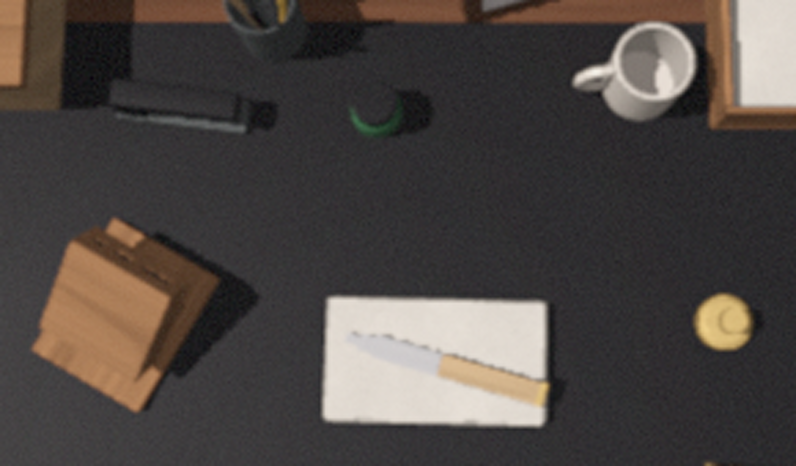

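View pics/s1.png

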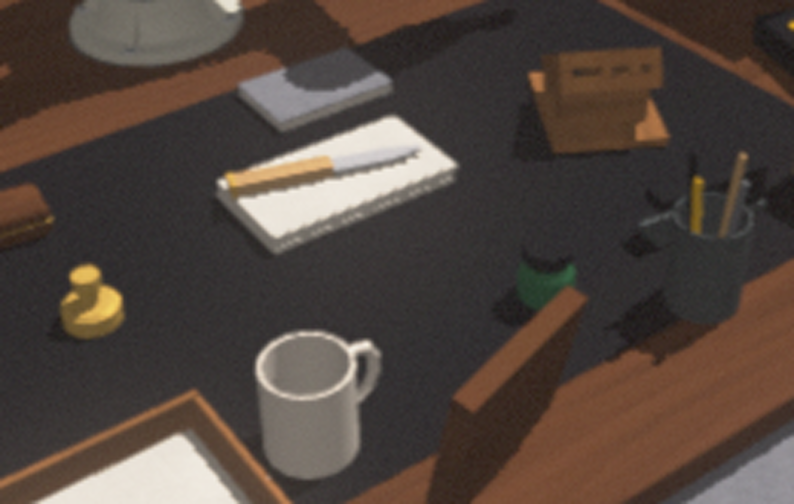

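The pictures show:
- **Opener:** it lies on the pile, tip to the left (+y), handle about crop (440–545, 365–395) in the top view.
- **Block:** upper left. Its slotted face looks to +x/-y, and the widest slot is at the left in the scene view.
- **Paperweight:** at crop (722, 320).

Next I fit the poses from depth.

```bash
cat > h.py <<'E'
import numpy as np,cv2
from scipy.optimize import least_squares
from scipy.spatial.transform import Rotation as R
def cloud(d):
    z=d["z_map"];v,u=np.indices(z.shape);K=d["mtx"];E=d["extrinsics"]
    p=np.stack([(u-K[0,2])*z/K[0,0],(v-K[1,2])*z/K[1,1],z],-1)@E[:3,:3].T+E[:3,3]
    p[z==0]=np.nan; return p
def Rs(yaw): # slot frame, x 30deg down
    return (R.from_euler('z',yaw)*R.from_euler('y',np.pi/6)).as_matrix()
def boxsdf(q,lo,hi):
    c=(lo+hi)/2;h=(hi-lo)/2;e=np.abs(q-c)-h
    return np.linalg.norm(np.maximum(e,0),axis=1)+np.minimum(e.max(1),0)
lo=np.array([0,-.084,-.022]);hi=np.array([.108,.028,.022])
def fitblock(P,x0):
    f=lambda x:boxsdf((P-[x[0],x[1],.088+x[3]])@Rs(x[2]),lo,hi)
    return least_squares(f,x0,loss='soft_l1',f_scale=.003)
E
python3 - <<'E'
from h import *
ds={c:np.load(c+"0.npz") for c in("top","scene")}
C={c:cloud(ds[c]) for c in ds}
bx={"top":(95,185,80,85),"scene":(285,145,60,50)}
allP=[]
for c in C:
    x,y,w,h=bx[c];P=C[c][y:y+h,x:x+w].reshape(-1,3);P=P[np.isfinite(P[:,0])]
    pl=P[(P[:,2]<.006)]; print(c,"desk z",np.median(pl[:,2]))
    P=P[(P[:,2]>.022)&(P[:,2]<.16)]; print(len(P),P.min(0),P.max(0)); allP.append(P)
for nm,P in (("top",allP[0]),("scene",allP[1]),("both",np.vstack(allP))):
    best=min((fitblock(P,[*P.mean(0)[:2],y,0]) for y in np.arange(-3,3,.5)),key=lambda r:r.cost)
    print(nm,best.x.round(4),np.degrees(best.x[2]),"rms",np.median(np.abs(best.fun)),best.cost)
# letters, opener, weight
for c,(x,y,w,h) in {"top":(200,205,100,70),"scene":(185,175,90,50)}.items():
    P=C[c][y:y+h,x:x+w].reshape(-1,3); I=ds[c]["image"][y:y+h,x:x+w].reshape(-1,3).astype(int)
    ok=(P[:,2]>.014)&(P[:,2]<.05); A=P[ok]
    r=cv2.minAreaRect((A[:,:2]*1000).astype(np.float32)); print(c,"pile",r, "z",np.median(A[:,2]))
    for nm,m in (("wood",(I[:,0]-I[:,2]>45)),("steel",(I[:,2]-I[:,0]>2)&(I.sum(1)>300))):
        B=P[ok&m]; 
        if len(B)<10: print(nm,len(B));continue
        q=B[:,:2]*1000; r=cv2.minAreaRect(q.astype(np.float32)); mu=np.median(q,0); vv=np.linalg.svd(q-q.mean(0))[2][0] if len(q)<3000 else 0
        print(c,nm,len(B),"c",np.round(r[0],1),"size",np.round(r[1],1),"dir",vv.round(3),"mean",q.mean(0).round(1),"z",np.median(B[:,2]).round(4))
for c,(x,y,w,h) in {"top":(338,214,32,28),"scene":(132,222,35,32)}.items():
    P=C[c][y:y+h,x:x+w].reshape(-1,3)
    for a,b in((.012,.03),(.046,.065)):
        B=P[(P[:,2]>a)&(P[:,2]<b)]; print(c,"pw",a,len(B),B.min(0).round(4),B.max(0).round(4),"mid",((B.min(0)+B.max(0))/2).round(4),"zmed",np.median(B[:,2]).round(4))
E
```

```text
top desk z 0.0016343184513610831
1881 [0.4363702  0.22944058 0.02208105] [0.58908433 0.37927468 0.11215084]
scene desk z -0.0010583248063722461
725 [0.44087253 0.22372768 0.02200201] [0.5954587  0.33359624 0.1065983 ]
top [5.404e-01 2.575e-01 2.623e+00 7.000e-04] 150.28669169871887 rms 0.0008653721925035718 0.001721733405992496
scene [ 0.5464  0.2509  2.612  -0.0103] 149.6540794253976 rms 0.002864475510993933 0.005953982376710144
both [ 5.4090e-01  2.5640e-01 -3.6592e+00  6.0000e-04] -209.65628418495015 rms 0.0012625131887812318 0.013538111780909575
top pile ((457.25384521484375, -15.875160217285156), (227.33102416992188, 125.40276336669922), 88.58172607421875) z 0.022974702855107276
top wood 326 c [438.1 -74.2] size [110.7  23.7] dir [0.288 0.958] mean [438.  -74.1] z 0.0383
steel 0
scene pile ((412.3659973144531, -17.873031616210938), (229.50621032714844, 226.41696166992188), 88.84217834472656) z 0.020853821277709295
scene wood 204 c [431.7 -70.8] size [112.3  59.9] dir [-0.279 -0.96 ] mean [442.5 -76.6] z 0.0356
steel 3
top pw 0.012 223 [ 0.4719 -0.345   0.0123] [ 0.5234 -0.2886  0.0275] mid [ 0.4976 -0.3168  0.0199] zmed 0.021
top pw 0.046 74 [ 0.485  -0.3291  0.0464] [ 0.51   -0.3042  0.0597] mid [ 0.4975 -0.3167  0.053 ] zmed 0.0537
scene pw 0.012 177 [ 0.4749 -0.3489  0.0129] [ 0.5299 -0.2952  0.0289] mid [ 0.5024 -0.3221  0.0209] zmed 0.0195
scene pw 0.046 56 [ 0.4852 -0.333   0.0462] [ 0.5149 -0.3086  0.0564] mid [ 0.5001 -0.3208  0.0513] zmed 0.0523
```

```bash
cat >> h.py <<'E'
YAW=np.radians(150.3); OP=np.radians(73.3)
def Rdown(yaw): # tool x at yaw, z down
    return np.array([[np.cos(yaw),np.sin(yaw),0],[np.sin(yaw),-np.cos(yaw),0],[0,0,-1]])
def go(pos,Rt,s=None):
    from station import readout
    s=s or readout.state(); q=s["tool_rot"]; Rc=R.from_quat([q[1],q[2],q[3],q[0]]).as_matrix()
    dp=np.array(pos)-s["ee_pos"]
    print("t",round(s["clock"],2),"pos",np.round(s["ee_pos"],4),"rotvec",R.from_matrix(Rc.T@Rt).as_rotvec().round(4),"lin_now",(Rc.T@dp).round(4),"lin_after",(Rt.T@dp).round(4),"F",np.round(s["ft_force"],1),"w",round(s["width"]*85.4,1),"q",np.round(s["q"],2))
E
python3 -m crank '{"delta_rot":[[0,0,0.12],[0,0,0.12],[0,0,0.12],[0,0,0.12],[0,0,0.12],[0,0,0.12],[0,0,0.12],[0,0,0.12],[0,0,0.12],[0,0,0.12],[0,0,0.12],[0,0,0.12],[0,0,0]],"linear":[[0,0,0],[0,0,0],[0,0,0],[0,0,0],[0,0,0],[0,0,0],[0,0,0],[0,0,0],[0,0,0],[0,0,0],[0,0,0],[0,0,0],[0,0,0]],"claw":[0.06,0.06,0.06,0.06,0.06,0.06,0.06,0.06,0.06,0.06,0.06,0.06,0.06]}' 60
python3 -c "
from h import *
go([.4395,-.0694,.1],Rdown(OP-np.pi))"
```

```text
clock: 1.98
ee_pos: [0.2241, 0.5023, 0.2001]
tool_rot: [-0.0, -0.596, 0.803, 0.0]
ft_force: [0.3, -0.3, -0.7]
width: 0.701
finger_force: 0.0
t 1.98 pos [0.2241 0.5023 0.2001] rotvec [ 0.      0.     -0.0019] lin_now [ 0.485  -0.3715  0.1001] lin_after [ 0.4857 -0.3706  0.1001] F [ 0.3 -0.3 -0.7] w 59.8 q [ 1.44  0.26  0.11 -0.   -1.42 -1.73]
```

```bash
python3 -m crank '{"delta_rot":[[0,0,0],[0,0,0],[0,0,0],[0,0,0],[0,0,0],[0,0,0],[0,0,0],[0,0,0],[0,0,0],[0,0,0],[0,0,0],[0,0,0],[0,0,0],[0,0,0],[0,0,0],[0,0,0],[0,0,0],[0,0,0],[0,0,0]],"linear":[[0.0285,-0.0218,0],[0.0285,-0.0218,0],[0.0285,-0.0218,0],[0.0285,-0.0218,0],[0.0285,-0.0218,0],[0.0285,-0.0218,0],[0.0285,-0.0218,0],[0.0285,-0.0218,0],[0.0285,-0.0218,0],[0.0285,-0.0218,0],[0.0285,-0.0218,0],[0.0285,-0.0218,0],[0.0285,-0.0218,0.01],[0.0285,-0.0218,0.02],[0.0285,-0.0218,0.02],[0.0285,-0.0218,0.02],[0.0285,-0.0218,0.02],[0,0,0],[0,0,0]],"claw":[0.06,0.06,0.06,0.06,0.06,0.06,0.06,0.06,0.06,0.06,0.06,0.06,0.06,0.06,0.06,0.06,0.06,0.06,0.06]}'
python3 -c "
from h import *
go([.4395,-.0694,.0245],Rdown(OP-np.pi))"
```

```text
clock: 3.57
ee_pos: [0.4405, -0.0696, 0.1088]
tool_rot: [-0.001, -0.598, 0.802, 0.001]
ft_force: [-0.0, 1.0, 0.6]
width: 0.707
finger_force: 0.0
t 3.57 pos [ 0.4405 -0.0696  0.1088] rotvec [ 0.0029 -0.0015  0.0017] lin_now [-0.      0.0008  0.0843] lin_after [0.0001 0.001  0.0843] F [-0.   1.   0.6] w 60.4 q [ 0.2   0.1  -0.32  0.   -1.15 -0.49]
```

```bash
python3 -m crank '{"delta_rot":[[0,0,0],[0,0,0],[0,0,0],[0,0,0],[0,0,0],[0,0,0],[0,0,0],[0,0,0]],"linear":[[0,0.001,0.02],[0,0,0.02],[0,0,0.02],[0,0,0.013],[0,0,0.007],[0,0,0.004],[0,0,0],[0,0,0]],"claw":[0.06,0.06,0.06,0.06,0.06,0.06,0.06,0.06]}'
python3 -m crank '{"delta_rot":[[0,0,0],[0,0,0],[0,0,0],[0,0,0],[0,0,0],[0,0,0],[0,0,0],[0,0,0]],"linear":[[0,0,0],[0,0,0],[0,0,0],[0,0,0],[0,0,0],[0,0,0],[0,0,0],[0,0,0]],"claw":[0.01,0.01,0.01,0.01,0.01,0.01,0.01,0.01]}' 70
python3 -c "
from h import *
go([.4395,-.0694,.0245],Rdown(OP-np.pi))"
```

```text
clock: 4.23
ee_pos: [0.4411, -0.0671, 0.027]
tool_rot: [0.001, -0.599, 0.801, -0.001]
ft_force: [0.1, 0.3, 0.1]
width: 0.704
finger_force: 0.0
clock: 4.9
ee_pos: [0.4403, -0.0675, 0.0261]
tool_rot: [-0.0, -0.598, 0.802, 0.0]
ft_force: [-0.8, 0.0, 0.6]
width: 0.116
finger_force: 0.0
t 4.9 pos [ 0.4403 -0.0675  0.0261] rotvec [ 0.0001 -0.      0.0024] lin_now [0.002  0.0002 0.0016] lin_after [0.002  0.0002 0.0016] F [-0.8  0.   0.6] w 9.9 q [ 0.2   0.19 -0.46 -0.   -0.93 -0.49]
```

Run:
```python
from h import *
from station import optics
o=[]
for c,(x,y,w,h) in {"top":(190,190,120,90),"scene":(150,110,140,105)}.items():
    d=optics.get_image(c);np.savez(c+"1.npz",**d);o.append(cv2.resize(d["image"][y:y+h,x:x+w,::-1],(400,300),interpolation=cv2.INTER_CUBIC))
cv2.imwrite("pics/g1.png",np.hstack(o))
```

```text
(no output)
```

View pics/g1.png

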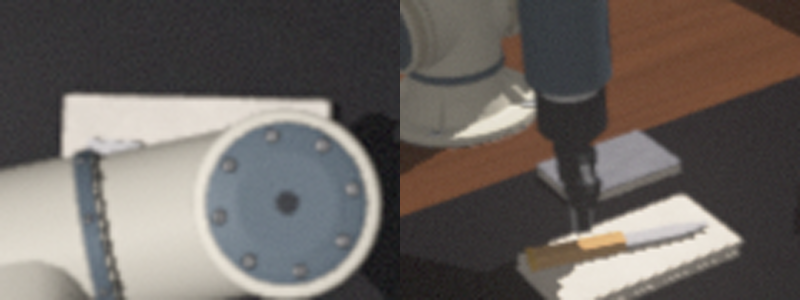

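Run:
```python
from h import *
for n in "01":
    d=np.load(f"scene{n}.npz");P=cloud(d)
    K,E=d["mtx"],d["extrinsics"]
    def pj(p): c=E[:3,:3].T@(np.array(p)-E[:3,3]);u=K@c;return (u[:2]/u[2]).round(1)
    x,y,w,h=185,170,90,55
    p=P[y:y+h,x:x+w].reshape(-1,3);I=d["image"][y:y+h,x:x+w].reshape(-1,3).astype(int)
    B=p[(I[:,0]-I[:,2]>45)&(p[:,2]>.025)&(p[:,2]<.045)]
    print(n,len(B),B.mean(0),B[:,2].max())
    if n=="1":
        print("tcp",pj([.4403,-.0675,.0261]),"handle centre",pj([.438,-.074,.038]))
        for v in range(176,200,2): print(v,[(tuple((P[v,u]*1000).astype(int)),d["image"][v,u].tolist()) for u in range(208,218,4)])
```

```text
0 199 [ 0.44346611 -0.0768727   0.03503238] 0.04017830680039136
1 124 [ 0.44846121 -0.06402887  0.03464558] 0.041512465252128816
tcp [213.4 197.2] handle centre [211.  194.5]
176 [((np.int64(454), np.int64(-88), np.int64(121)), [51, 50, 49]), ((np.int64(499), np.int64(-98), np.int64(147)), [50, 48, 49]), ((np.int64(502), np.int64(-87), np.int64(144)), [65, 60, 60])]
178 [((np.int64(426), np.int64(-73), np.int64(94)), [68, 65, 64]), ((np.int64(492), np.int64(-95), np.int64(135)), [50, 46, 46]), ((np.int64(489), np.int64(-80), np.int64(128)), [54, 52, 49])]
180 [((np.int64(433), np.int64(-77), np.int64(91)), [53, 50, 51]), ((np.int64(488), np.int64(-93), np.int64(125)), [46, 44, 41]), ((np.int64(472), np.int64(-71), np.int64(109)), [54, 48, 49])]
182 [((np.int64(431), np.int64(-77), np.int64(83)), [57, 55, 53]), ((np.int64(476), np.int64(-87), np.int64(110)), [51, 47, 45]), ((np.int64(473), np.int64(-72), np.int64(102)), [58, 53, 54])]
184 [((np.int64(431), np.int64(-77), np.int64(75)), [61, 58, 58]), ((np.int64(455), np.int64(-76), np.int64(87)), [55, 54, 51]), ((np.int64(454), np.int
[... 704 characters left out ...]
int64(-51), np.int64(20)), [198, 185, 172]), ((np.int64(413), np.int64(-41), np.int64(21)), [233, 222, 205])]
194 [((np.int64(409), np.int64(-69), np.int64(22)), [185, 171, 152]), ((np.int64(433), np.int64(-67), np.int64(34)), [189, 154, 115]), ((np.int64(444), np.int64(-59), np.int64(37)), [224, 182, 127])]
196 [((np.int64(438), np.int64(-85), np.int64(37)), [105, 85, 64]), ((np.int64(447), np.int64(-75), np.int64(37)), [127, 102, 74]), ((np.int64(448), np.int64(-62), np.int64(33)), [217, 172, 120])]
198 [((np.int64(450), np.int64(-92), np.int64(38)), [112, 93, 69]), ((np.int64(449), np.int64(-78), np.int64(32)), [113, 92, 69]), ((np.int64(454), np.int64(-66), np.int64(30)), [117, 95, 71])]
```

Run:
```python
from h import *
d=np.load("scene1.npz");K,E=d["mtx"],d["extrinsics"]
def pj(p): c=E[:3,:3].T@(np.array(p)-E[:3,3]);u=K@c;return u[:2]/u[2]
x,y,w,h=175,130,90,75;f=8
m=cv2.resize(d["image"][y:y+h,x:x+w,::-1].copy(),None,fx=f,fy=f,interpolation=cv2.INTER_CUBIC)
for z,c in((.026,(0,0,255)),(.045,(0,255,0)),(.099,(255,0,0))):
    u=(pj([.4403,-.0675,z])-[x,y]+.5)*f; cv2.circle(m,tuple(u.astype(int).tolist()),5,c,-1)
cv2.imwrite("pics/g2.png",m)
```

```text
(no output)
```

View pics/g2.png

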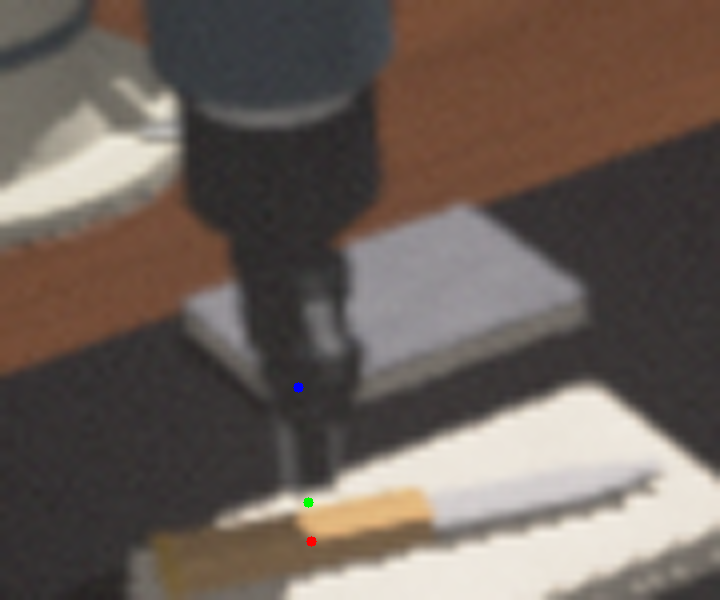

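The fingers stop at row 487 of the crop, about 25 mm above where the TCP should be (row 541), so they closed above the handle. I'll open and go down, feeling for contact.

```bash
python3 -m crank '{"delta_rot":[[0,0,0],[0,0,0],[0,0,0],[0,0,0],[0,0,0],[0,0,0],[0,0,0]],"linear":[[0,0,0],[0,0,0],[0,0,0],[0,0,0],[0,0,0.007],[0,0,0.007],[0,0,0]],"claw":[0.045,0.045,0.045,0.045,0.045,0.045,0.045]}'
python3 -m crank '{"delta_rot":[[0,0,0],[0,0,0]],"linear":[[0,0,0.003],[0,0,0]],"claw":[0.045,0.045]}'
```

```text
clock: 5.58
ee_pos: [0.4389, -0.0675, 0.0103]
tool_rot: [-0.001, -0.598, 0.802, 0.001]
ft_force: [-0.5, 0.4, 0.7]
width: 0.531
finger_force: 0.0
clock: 5.75
ee_pos: [0.4399, -0.0676, 0.0084]
tool_rot: [-0.001, -0.598, 0.802, 0.0]
ft_force: [-0.4, 0.1, -0.3]
width: 0.531
finger_force: 0.0
```

```bash
python3 -m crank '{"delta_rot":[[0,0,0],[0,0,0]],"linear":[[0,0,0.003],[0,0,0]],"claw":[0.045,0.045]}'
python3 - <<'E'
from h import *
from station import optics,readout
d=optics.get_image("scene");K,E=d["mtx"],d["extrinsics"]
p=readout.state()["ee_pos"]
def pj(p): c=E[:3,:3].T@(np.array(p)-E[:3,3]);u=K@c;return u[:2]/u[2]
x,y,w,h=175,150,90,60;f=8
m=cv2.resize(d["image"][y:y+h,x:x+w,::-1].copy(),None,fx=f,fy=f,interpolation=cv2.INTER_CUBIC)
u=(pj(p)-[x,y]+.5)*f; cv2.circle(m,tuple(u.astype(int).tolist()),4,(0,0,255),-1)
cv2.imwrite("pics/g3.png",m)
E
```

```text
clock: 5.92
ee_pos: [0.4401, -0.0675, 0.0057]
tool_rot: [-0.0, -0.598, 0.802, 0.0]
ft_force: [0.4, 0.4, -0.1]
width: 0.525
finger_force: 0.0
```

View pics/g3.png

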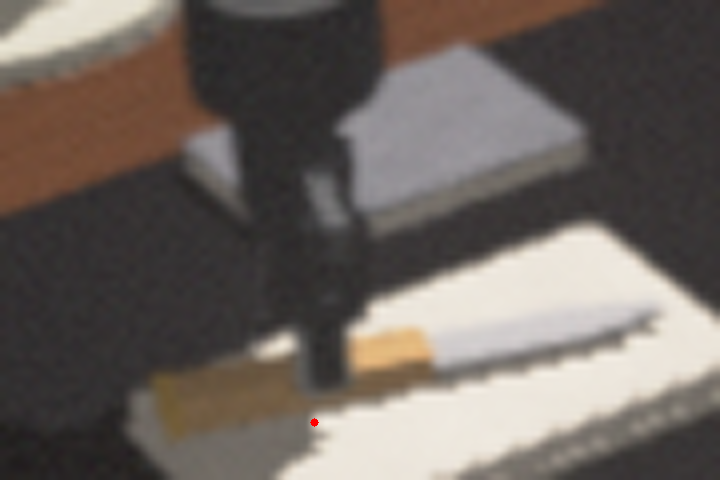

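```bash
python3 -m crank '{"delta_rot":[[0,0,0],[0,0,0],[0,0,0]],"linear":[[0,0,0.003],[0,0,0.003],[0,0,0]],"claw":[0.045,0.045,0.045]}'
python3 -m crank '{"delta_rot":[[0,0,0],[0,0,0]],"linear":[[0,0,0.002],[0,0,0]],"claw":[0.045,0.045]}'
python3 -m crank '{"delta_rot":[[0,0,0],[0,0,0],[0,0,0],[0,0,0],[0,0,0],[0,0,0],[0,0,0],[0,0,0]],"linear":[[0,0,0],[0,0,0],[0,0,0],[0,0,0],[0,0,0],[0,0,0],[0,0,0],[0,0,0]],"claw":[0.03,0.02,0.01,0.01,0.01,0.01,0.01,0.01]}' 70
```

```text
clock: 6.22
ee_pos: [0.4399, -0.0675, -0.0005]
tool_rot: [-0.0, -0.598, 0.802, 0.0]
ft_force: [-0.5, -0.2, 0.1]
width: 0.532
finger_force: 0.0
clock: 6.38
ee_pos: [0.4401, -0.0675, -0.0022]
tool_rot: [-0.0, -0.598, 0.802, 0.0]
ft_force: [0.3, -0.1, 0.0]
width: 0.527
finger_force: 0.0
clock: 7.05
ee_pos: [0.4408, -0.0675, -0.0014]
tool_rot: [0.0, -0.598, 0.801, -0.0]
ft_force: [-1.2, 0.4, 5.2]
width: 0.252
finger_force: 69.2
```

```bash
python3 -m crank '{"delta_rot":[[0,0,0],[0,0,0],[0,0,0],[0,0,0],[0,0,0],[0,0,0],[0,0,0],[0,0,0]],"linear":[[0,0,-0.005],[0,0,-0.015],[0,0,-0.03],[0,0,-0.03],[0,0,-0.03],[0,0,-0.03],[0,0,0],[0,0,0]],"claw":[0.01,0.01,0.01,0.01,0.01,0.01,0.01,0.01]}' 70
cat >> h.py <<'E'
S=np.array([.5405,.257,.088]); OT=np.array([-.048,0,-.0315]) # slot mouth; opener origin in tool
def ins(dist,dS=(0,0,0),OT=OT,yaw=YAW):  # shoulder dist before the face
    M=Rs(yaw); Rt=M@np.diag([-1.,1,-1]); return S+M@(np.array([-dist,0,0])+dS)-Rt@OT, Rt
E
python3 - <<'E'
from h import *
go(*ins(.16)); print(ins(.16)[0], ins(0)[0])
E
```

```text
clock: 7.72
ee_pos: [0.4411, -0.0672, 0.1394]
tool_rot: [0.002, -0.598, 0.802, -0.001]
ft_force: [-0.3, 0.2, -2.6]
width: 0.258
finger_force: 69.0
t 7.72 pos [ 0.4411 -0.0672  0.1394] rotvec [ 0.3471  0.4418 -1.3098] lin_now [-0.2946 -0.1937 -0.0242] lin_after [ 0.118  -0.3308  0.0389] F [-0.3  0.2 -2.6] w 22.0 q [ 0.2   0.08 -0.27 -0.   -1.22 -0.49]
[0.71065039 0.15994793 0.1647202 ] [0.59028928 0.2286007  0.0847202 ]
```

```bash
python3 -m crank '{"delta_rot":[[0,0,-0.122],[0,0,-0.122],[0,0,-0.122],[0,0,-0.122],[0,0,-0.122],[0,0,-0.122],[0,0,-0.122],[0,0,-0.122],[0,0,-0.122],[0,0,-0.122],[0,0,-0.122],[0,0.1047,0],[0,0.1047,0],[0,0.1047,0],[0,0.1047,0],[0,0.1047,0],[0,0,0],[0,0,0]],"linear":[[0,0,0],[0,0,0],[0,0,0],[0,0,0],[0,0,0],[0,0,0],[0,0,0],[0,0,0],[0,0,0],[0,0,0],[0,0,0],[0,0,0],[0,0,0],[0,0,0],[0,0,0],[0,0,0],[0,0,0],[0,0,0]],"claw":[0.01,0.01,0.01,0.01,0.01,0.01,0.01,0.01,0.01,0.01,0.01,0.01,0.01,0.01,0.01,0.01,0.01,0.01]}' 70
python3 - <<'E'
from h import *
go(*ins(.16))
E
```

```text
clock: 9.22
ee_pos: [0.437, -0.0708, 0.1351]
tool_rot: [0.067, 0.938, -0.248, 0.234]
ft_force: [1.3, 0.2, -0.1]
width: 0.254
finger_force: 69.1
t 9.22 pos [ 0.437  -0.0708  0.1351] rotvec [0.0087 0.0329 0.0035] lin_now [ 0.1239 -0.3358  0.029 ] lin_after [ 0.1216 -0.336   0.036 ] F [ 1.3  0.2 -0.1] w 21.7 q [ 0.55 -0.24 -0.9   0.64 -0.78  0.07]
```

```bash
python3 -m crank '{"delta_rot":[[0,0.01,0],[0,0.01,0],[0,0.01,0],[0,0,0],[0,0,0],[0,0,0],[0,0,0],[0,0,0],[0,0,0],[0,0,0],[0,0,0],[0,0,0],[0,0,0],[0,0,0]],"linear":[[0.0122,-0.0336,0.0036],[0.0122,-0.0336,0.0036],[0.0122,-0.0336,0.0036],[0.0122,-0.0336,0.0036],[0.0122,-0.0336,0.0036],[0.0122,-0.0336,0.0036],[0.0122,-0.0336,0.0036],[0.0122,-0.0336,0.0036],[0.0122,-0.0336,0.0036],[0.0122,-0.0336,0.0036],[0,0,0],[0,0,0],[0,0,0],[0,0,0]],"claw":[0.01,0.01,0.01,0.01,0.01,0.01,0.01,0.01,0.01,0.01,0.01,0.01,0.01,0.01]}' 70
python3 - <<'E'
from h import *
from station import optics,models
go(*ins(.16))
for c,(x,y,w,h) in {"top":(95,130,160,120),"scene":(225,95,160,120)}.items():
    d=optics.get_image(c);np.savez(c+"2.npz",**d)
    cv2.imwrite(f"pics/i_{c}.png",cv2.resize(d["image"][y:y+h,x:x+w,::-1],(800,600),interpolation=cv2.INTER_CUBIC))
E
```

```text
clock: 10.38
ee_pos: [0.7151, 0.1594, 0.1659]
tool_rot: [0.069, 0.933, -0.249, 0.249]
ft_force: [0.4, 0.8, -1.1]
width: 0.251
finger_force: 69.3
t 10.38 pos [0.7151 0.1594 0.1659] rotvec [ 0.0057  0.0002 -0.0014] lin_now [-0.0042  0.0018 -0.001 ] lin_after [-0.0042  0.0018 -0.001 ] F [ 0.4  0.8 -1.1] w 21.4 q [ 0.65  0.39 -0.13  0.61 -0.93  0.05]
```

View pics/i_scene.png

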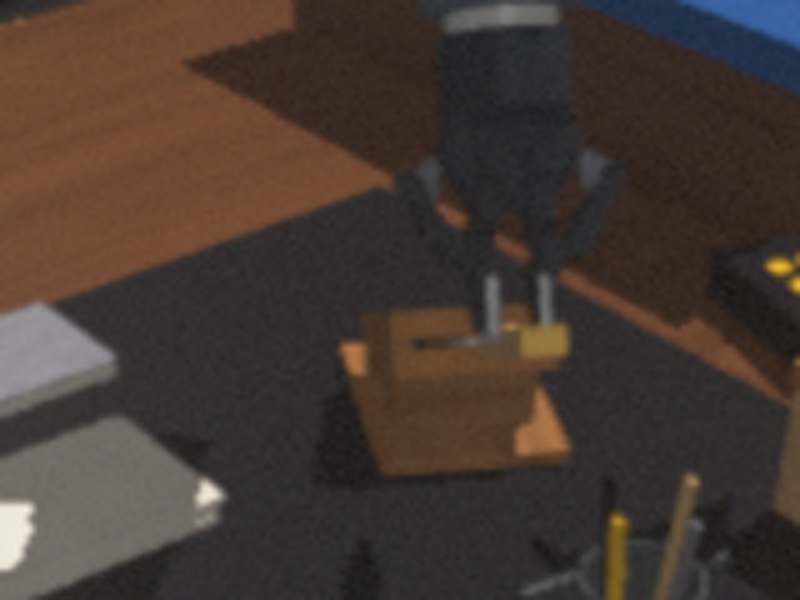

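View pics/i_top.png

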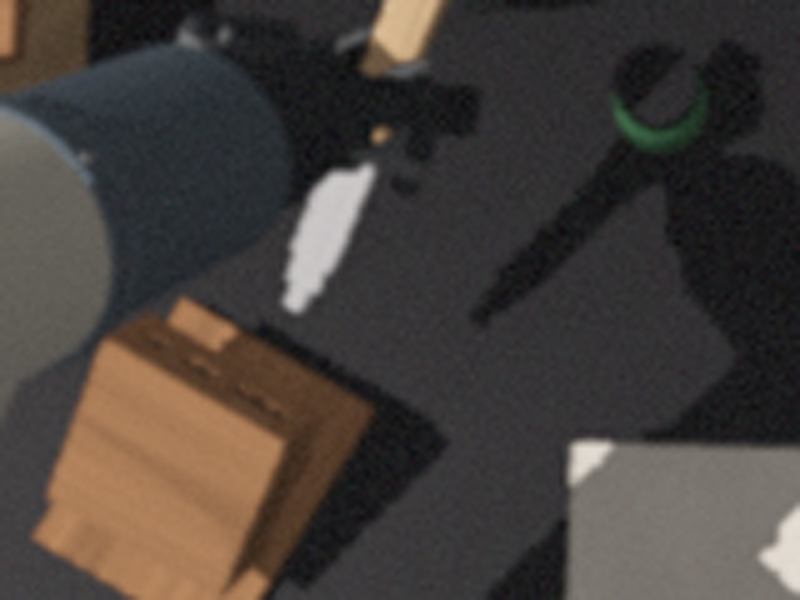

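The opener is held in line before the wide slot: blade tip at top-crop (295, 305), slot mouth at (262, 400). I'll measure the blade in the slot frame.

```bash
cat >> h.py <<'E'
def blade(c,d,box,sl=S,yaw=YAW):
    x,y,w,h=box;P=cloud(d)[y:y+h,x:x+w].reshape(-1,3);I=d["image"][y:y+h,x:x+w].reshape(-1,3).astype(int)
    q=(P-sl)@Rs(yaw)
    def rep(nm,m):
        B=q[m&np.isfinite(q[:,0])&(abs(q[:,1])<.04)&(abs(q[:,2])<.05)]*1000
        if len(B)<8: print(c,nm,len(B));return
        print(c,nm,len(B),"x",np.percentile(B[:,0],[1,99]).round(1),"y-mean",B[:,1].mean().round(1),"yr",np.percentile(B[:,1],[2,98]).round(1),"zmed",np.median(B[:,2]).round(1),"slopes dy/dx",np.polyfit(B[:,0],B[:,1],1).round(3),"dz/dx",np.polyfit(B[:,0],B[:,2],1).round(3),"dz/dy",np.polyfit(B[:,1],B[:,2],1)[0].round(3))
    rep("steel",(I.min(1)>120)&(I[:,0]-I[:,2]<25)); rep("wood",(I[:,0]-I[:,2]>35)&(q[:,0]<-.03))
E
python3 - <<'E'
from h import *
d=np.load("top2.npz");blade("top",d,(145,125,50,75))
d=np.load("scene2.npz");blade("scene",d,(295,140,60,40))
# refit block from this top picture
P=cloud(np.load("top2.npz"))[185:270,95:175].reshape(-1,3);P=P[(P[:,2]>.022)&(P[:,2]<.13)&(P[:,0]<.6)]
r=fitblock(P,[.54,.257,YAW,0]);print(r.x,np.degrees(r.x[2]))
E
```

```text
top steel 234 x [-151.6  -64. ] y-mean -1.6 yr [-13.5   9.5] zmed 2.1 slopes dy/dx [-0.054 -7.537] dz/dx [-0.003  1.78 ] dz/dy 0.013
top wood 213 x [-265.7 -176.2] y-mean -0.6 yr [-13.4  10.3] zmed 8.6 slopes dy/dx [ -0.076 -18.555] dz/dx [-1.000e-03  7.982e+00] dz/dy -0.083
scene steel 0
scene wood 82 x [-277.2 -169.9] y-mean 2.6 yr [-11.8  12.7] zmed -1.8 slopes dy/dx [ 0.085 24.769] dz/dx [-0.002 -1.789] dz/dy -0.133
[5.40650534e-01 2.57469457e-01 2.62600497e+00 8.42129548e-04] 150.45900195022585
```

Run:
```python
from h import *
for n,box in (("top2",(145,125,50,75)),):
    d=np.load(n+".npz");x,y,w,h=box;P=cloud(d)[y:y+h,x:x+w].reshape(-1,3);I=d["image"][y:y+h,x:x+w].reshape(-1,3).astype(int)
    q=(P-S)@Rs(YAW)*1000; m=(I.max(1)>110)&(abs(q[:,1])<40)&(abs(q[:,2])<25)
    for a in range(-270,-60,10):
        B=q[m&(q[:,0]>=a)&(q[:,0]<a+10)]
        if len(B)>4: print(a,len(B),B[:,1].min().round(1),B[:,1].max().round(1),((B[:,1].min()+B[:,1].max())/2).round(1),np.median(B[:,2]).round(1))
```

```text
-270 13 -2.1 10.6 4.2 8.1
-260 38 -14.3 10.1 -2.1 8.8
-250 41 -13.4 10.4 -1.5 8.8
-240 37 -13.2 10.0 -1.6 8.7
-230 38 -13.5 10.5 -1.5 9.1
-220 17 -14.6 4.5 -5.1 7.1
-150 18 -7.9 9.9 1.0 2.3
-140 29 -11.7 10.0 -0.8 2.7
-130 33 -14.3 9.2 -2.5 1.8
-120 33 -13.6 9.6 -2.0 2.1
-110 33 -13.8 9.2 -2.3 2.3
-100 30 -15.1 10.1 -2.5 1.7
-90 24 -11.0 6.4 -2.3 2.4
-80 18 -10.2 6.3 -1.9 1.9
-70 14 -7.0 2.6 -2.2 2.1
```

```bash
python3 -m crank '{"delta_rot":[[0,0,0],[0,0,0],[0,0,0],[0,0,0],[0,0,0],[0,0,0],[0,0,0]],"linear":[[-0.013,0.0017,0],[-0.015,0,0],[-0.015,0,0],[-0.01,0,0],[0,0,0],[0,0,0],[0,0,0]],"claw":[0.01,0.01,0.01,0.01,0.01,0.01,0.01]}' 70
python3 - <<'E'
from h import *
from station import optics
go(*ins(.107))
d=optics.get_image("top");np.savez("top3.npz",**d)
x,y,w,h=130,140,50,70;P=cloud(d)[y:y+h,x:x+w].reshape(-1,3);I=d["image"][y:y+h,x:x+w].reshape(-1,3).astype(int)
q=(P-S)@Rs(YAW)*1000; m=(I.min(1)>105)&(abs(q[:,1])<40)&(abs(q[:,2])<12)
for a in range(-110,0,10):
    B=q[m&(q[:,0]>=a)&(q[:,0]<a+10)]
    if len(B)>4: print(a,len(B),B[:,1].min().round(1),B[:,1].max().round(1),((B[:,1].min()+B[:,1].max())/2).round(1),np.median(B[:,2]).round(1))
E
```

```text
clock: 11.07
ee_pos: [0.6751, 0.1815, 0.1408]
tool_rot: [0.068, 0.933, -0.249, 0.25]
ft_force: [-0.0, -0.4, -1.5]
width: 0.25
finger_force: 69.3
t 11.07 pos [0.6751 0.1815 0.1408] rotvec [ 0.0038 -0.0014 -0.0013] lin_now [-0.0051  0.0011  0.    ] lin_after [-0.0051  0.0011  0.    ] F [-0.  -0.4 -1.5] w 21.4 q [ 0.72  0.36 -0.26  0.66 -0.89 -0.08]
-90 15 -5.2 10.9 2.9 3.4
-80 26 -10.7 9.3 -0.7 4.0
-70 29 -12.3 10.4 -1.0 3.3
-60 29 -13.8 10.3 -1.7 2.8
-50 28 -13.9 10.1 -1.9 2.6
-40 25 -12.5 8.0 -2.3 2.6
-30 20 -10.3 6.6 -1.8 3.0
-20 13 -7.3 2.9 -2.2 2.8
```

```bash
python3 -m crank '{"delta_rot":[[0,0,0],[0,0,0],[0,0,0],[0,0,0],[0,0,0],[0,0,0],[0,0,0],[0,0,0]],"linear":[[0,0.002,0.0005],[0,0,0],[-0.005,0,0],[-0.01,0,0],[-0.01,0,0],[-0.01,0,0],[0,0,0],[0,0,0]],"claw":[0.01,0.01,0.01,0.01,0.01,0.01,0.01,0.01]}' 70
python3 - <<'E'
from h import *
from station import optics
go(*ins(.077))
for c,bx in (("top",(120,140,60,75)),):
    d=optics.get_image(c);np.savez(c+"4.npz",**d)
    x,y,w,h=bx;P=cloud(d)[y:y+h,x:x+w].reshape(-1,3);I=d["image"][y:y+h,x:x+w].reshape(-1,3).astype(int)
    q=(P-S)@Rs(YAW)*1000; m=(I.min(1)>105)&(abs(q[:,1])<40)&(abs(q[:,2])<12)
    for a in range(-90,20,10):
        B=q[m&(q[:,0]>=a)&(q[:,0]<a+10)]
        if len(B)>4: print(a,len(B),B[:,1].min().round(1),B[:,1].max().round(1),((B[:,1].min()+B[:,1].max())/2).round(1),np.median(B[:,2]).round(1))
E
```

```text
clock: 11.78
ee_pos: [0.6467, 0.195, 0.1214]
tool_rot: [0.069, 0.934, -0.248, 0.25]
ft_force: [-0.0, -0.3, -1.3]
width: 0.252
finger_force: 69.3
t 11.78 pos [0.6467 0.195  0.1214] rotvec [ 0.0053 -0.0006  0.0008] lin_now [ 0.0018 -0.0012 -0.0011] lin_after [ 0.0018 -0.0012 -0.0011] F [-0.  -0.3 -1.3] w 21.5 q [ 0.77  0.34 -0.34  0.69 -0.86 -0.17]
-50 13 -2.2 12.4 5.1 3.6
-40 23 -6.9 12.2 2.7 1.6
-30 31 -11.6 12.3 0.3 1.6
-20 27 -11.5 12.6 0.6 2.1
-10 31 -12.3 12.0 -0.1 1.8
0 6 -16.7 9.8 -3.5 -2.1
```

```bash
python3 -m crank '{"delta_rot":[[0,0,0],[0,0,0],[0,0,0],[0,0,0]],"linear":[[-0.01,0,0],[-0.01,0,0],[-0.01,0,0],[0,0,0]],"claw":[0.01,0.01,0.01,0.01]}' 70
python3 -m crank '{"delta_rot":[[0,0,0],[0,0,0],[0,0,0],[0,0,0],[0,0,0],[0,0,0]],"linear":[[-0.01,0,0],[-0.01,0,0],[-0.01,0,0],[0,0,0],[0,0,0],[0,0,0]],"claw":[0.01,0.01,0.01,0.01,0.01,0.01]}' 70
python3 -c "
from h import *
go(*ins(.0))"
```

```text
clock: 12.17
ee_pos: [0.6241, 0.2077, 0.1061]
tool_rot: [0.069, 0.933, -0.248, 0.25]
ft_force: [-0.4, 0.2, -2.0]
width: 0.251
finger_force: 69.3
clock: 12.67
ee_pos: [0.6031, 0.2206, 0.0925]
tool_rot: [0.068, 0.933, -0.249, 0.25]
ft_force: [-0.4, -0.7, -1.1]
width: 0.255
finger_force: 69.3
t 12.67 pos [0.6031 0.2206 0.0925] rotvec [ 0.0041 -0.0012 -0.0013] lin_now [-0.017  -0.0006 -0.0008] lin_after [-0.017  -0.0006 -0.0008] F [-0.4 -0.7 -1.1] w 21.8 q [ 0.85  0.33 -0.45  0.73 -0.83 -0.32]
```

```bash
python3 -m crank '{"delta_rot":[[0,0,0],[0,0,0],[0,0,0],[0,0,0]],"linear":[[-0.007,0,0],[-0.006,0,0],[0,0,0],[0,0,0]],"claw":[0.01,0.01,0.01,0.01]}' 70
python3 -m crank '{"delta_rot":[[0,0,0],[0,0,0],[0,0,0],[0,0,0]],"linear":[[-0.001,0,0],[-0.001,0,0],[0,0,0],[0,0,0]],"claw":[0.01,0.01,0.01,0.01]}' 70
python3 -m crank '{"delta_rot":[[0,0,0],[0,0,0],[0,0,0]],"linear":[[-0.001,0,0],[0,0,0],[0,0,0]],"claw":[0.01,0.01,0.01]}' 70
python3 -c "
from h import *
go(*ins(.0))"
```

```text
clock: 13.0
ee_pos: [0.5929, 0.2262, 0.0858]
tool_rot: [0.068, 0.933, -0.248, 0.25]
ft_force: [2.0, -1.4, -0.3]
width: 0.251
finger_force: 69.2
clock: 13.33
ee_pos: [0.5927, 0.2263, 0.0861]
tool_rot: [0.069, 0.933, -0.249, 0.251]
ft_force: [9.6, -5.6, 1.7]
width: 0.252
finger_force: 69.1
clock: 13.58
ee_pos: [0.5926, 0.2263, 0.0863]
tool_rot: [0.069, 0.933, -0.249, 0.252]
ft_force: [12.2, -7.2, 2.6]
width: 0.252
finger_force: 68.9
t 13.58 pos [0.5926 0.2263 0.0863] rotvec [ 0.0048 -0.0049 -0.0021] lin_now [-0.0035 -0.0008 -0.0002] lin_after [-0.0035 -0.0008 -0.0002] F [12.2 -7.2  2.6] w 21.5 q [ 0.87  0.33 -0.48  0.74 -0.82 -0.36]
```

```bash
python3 -m crank '{"delta_rot":[[0,0,0],[0,0,0],[0,0,0],[0,0,0],[0,0,0],[0,0,0],[0,0,0],[0,0,0],[0,0,0],[0,0,0]],"linear":[[0.001,0,0.001],[0,0,0],[0,0,0],[0,0,0],[0,0,0],[0,0,0],[0,0,-0.02],[0,0,-0.02],[0,0,-0.02],[0,0,0]],"claw":[0.01,0.01,0.05,0.05,0.05,0.05,0.05,0.05,0.05,0.05]}' 70
python3 -m crank '{"delta_rot":[[0,0,0],[0,0,0],[0,0,0],[0,0,0]],"linear":[[0.01,0,-0.03],[0.03,0,-0.02],[0.03,0,-0.02],[0,0,0]],"claw":[0.05,0.05,0.05,0.05]}' 70
python3 - <<'E'
from h import *
from station import optics
o=[]
for c,(x,y,w,h) in {"top":(95,150,140,105),"scene":(265,120,100,75)}.items():
    d=optics.get_image(c);np.savez(c+"5.npz",**d);o.append(cv2.resize(d["image"][y:y+h,x:x+w,::-1],(400,300),interpolation=cv2.INTER_CUBIC))
    bx={"top":(120,140,60,75),"scene":(290,140,60,40)}[c]
    blade(c,d,bx)
cv2.imwrite("pics/r1.png",np.hstack(o))
go(*ins(0))
E
```

```text
clock: 14.42
ee_pos: [0.5662, 0.2445, 0.1392]
tool_rot: [0.066, 0.933, -0.248, 0.252]
ft_force: [0.8, 0.2, 0.3]
width: 0.585
finger_force: 0.0
clock: 14.75
ee_pos: [0.5915, 0.2309, 0.2384]
tool_rot: [0.064, 0.932, -0.249, 0.253]
ft_force: [-0.2, 1.0, 1.3]
width: 0.586
finger_force: 0.0
top steel 0
top wood 303 x [-112.1  -31.2] y-mean 1.7 yr [-11.1  12.6] zmed 1.8 slopes dy/dx [0.003 1.937] dz/dx [0.09  7.729] dz/dy -0.07
scene steel 0
scene wood 74 x [-117.3  -35.5] y-mean 5.4 yr [-8.6 14.8] zmed -8.3 slopes dy/dx [ 0.135 18.272] dz/dx [ 0.069 -2.339] dz/dy -0.003
t 14.85 pos [0.5886 0.2297 0.232 ] rotvec [ 0.0028 -0.0009 -0.0031] lin_now [-7.200e-02 -1.000e-04  1.285e-01] lin_after [-7.190e-02  1.000e-04  1.285e-01] F [ 0.2  0.1 -0.5] w 49.9 q [ 0.91  0.22 -0.19  0.57 -1.15 -0.1 ]
```

View pics/r1.png

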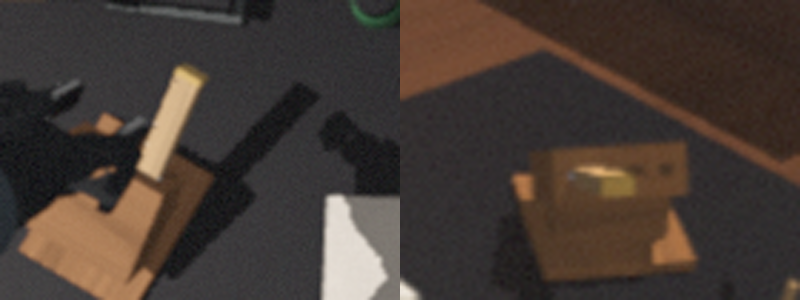

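```bash
python3 -m crank '{"delta_rot":[[0,-0.1047,0],[0,-0.1047,0],[0,-0.1047,0],[0,-0.1047,0],[0,-0.1047,0],[0,0,0],[0,0,0]],"linear":[[0,0,0],[0,0,0],[0,0,0],[0,0,0],[0,0,0],[0,0,0],[0,0,0]],"claw":[0.05,0.05,0.05,0.05,0.05,0.05,0.05]}' 70
python3 - <<'E'
from h import *
go([.4976,-.3168,.12],Rdown(YAW-np.pi))
E
```

```text
clock: 15.43
ee_pos: [0.5889, 0.2283, 0.2287]
tool_rot: [0.003, 0.966, -0.259, -0.001]
ft_force: [0.1, -0.1, 0.4]
width: 0.588
finger_force: 0.0
t 15.43 pos [0.5889 0.2283 0.2287] rotvec [ 0.0064  0.0004 -0.0066] lin_now [0.1942 0.5168 0.1119] lin_after [0.1908 0.5188 0.1087] F [ 0.1 -0.1  0.4] w 50.2 q [ 0.62  0.42  0.42  0.   -1.57  0.43]
```

```bash
python3 -m crank '{"delta_rot":[[0,0,0],[0,0,0],[0,0,0],[0,0,0],[0,0,0],[0,0,0],[0,0,0],[0,0,0],[0,0,0],[0,0,0],[0,0,0],[0,0,0],[0,0,0],[0,0,0],[0,0,0],[0,0,0],[0,0,0],[0,0,0]],"linear":[[0.0119,0.0324,0],[0.0119,0.0324,0],[0.0119,0.0324,0],[0.0119,0.0324,0],[0.0119,0.0324,0],[0.0119,0.0324,0],[0.0119,0.0324,0],[0.0119,0.0324,0],[0.0119,0.0324,0],[0.0119,0.0324,0],[0.0119,0.0324,0],[0.0119,0.0324,0.015],[0.0119,0.0324,0.02],[0.0119,0.0324,0.02],[0.0119,0.0324,0.02],[0.0119,0.0324,0.02],[0,0,0],[0,0,0]],"claw":[0.05,0.05,0.05,0.05,0.05,0.05,0.05,0.05,0.05,0.05,0.05,0.05,0.05,0.05,0.05,0.05,0.05,0.05]}' 70
python3 - <<'E'
from h import *
from station import optics
go([.4976,-.3168,.006],Rdown(YAW-np.pi))
d=optics.get_image("top");np.savez("top6.npz",**d)
x,y,w,h=120,140,65,75;P=cloud(d)[y:y+h,x:x+w].reshape(-1,3);I=d["image"][y:y+h,x:x+w].reshape(-1,3).astype(int)
q=(P-S)@Rs(YAW)*1000; m=(I[:,0]-I[:,2]>25)&(abs(q[:,1])<20)&(abs(q[:,2])<25)
for a in range(-120,20,5):
    B=q[m&(q[:,0]>=a)&(q[:,0]<a+5)]
    if len(B)>2: print(a,len(B),B[:,1].min().round(1),B[:,1].max().round(1),np.median(B[:,2]).round(1))
a,b=cv2.resize(d["image"][140:230,100:220,::-1],(400,300),interpolation=cv2.INTER_CUBIC),optics.get_image("scene")["image"][145:190,290:350,::-1]
cv2.imwrite("pics/r2.png",np.hstack([a,cv2.resize(b,(400,300),interpolation=cv2.INTER_CUBIC)]))
E
```

```text
clock: 16.93
ee_pos: [0.4924, -0.3154, 0.1355]
tool_rot: [0.002, 0.966, -0.259, -0.003]
ft_force: [-0.0, 0.1, 0.2]
width: 0.587
finger_force: 0.0
t 16.93 pos [ 0.4924 -0.3154  0.1355] rotvec [ 0.0057  0.004  -0.005 ] lin_now [ 0.0058 -0.0021  0.1295] lin_after [ 0.0053 -0.0013  0.1295] F [-0.   0.1  0.2] w 50.1 q [-0.3   0.35  0.08  0.   -1.3   1.35]
-115 25 -10.2 13.3 -5.1
-110 25 -12.2 12.8 -0.7
-105 18 -10.3 12.4 1.0
-100 18 -11.0 11.8 -0.2
-95 18 -10.4 13.2 0.8
-90 21 -10.8 13.0 0.8
-85 16 -10.2 11.8 1.4
-80 18 -10.9 12.0 2.0
-75 17 -10.6 12.3 2.2
-70 18 -11.1 12.4 1.5
-65 21 -10.7 12.7 2.6
-60 16 -9.0 12.2 3.3
-55 18 -11.3 11.7 3.1
-50 16 -9.9 12.0 2.8
-45 17 -9.1 13.6 3.0
-40 20 -10.6 12.3 4.2
-35 17 -11.9 12.9 4.1
-30 15 -10.6 12.1 4.9
-25 19 -10.6 12.1 3.9
-20 15 -9.0 11.9 4.8
-15 18 -11.6 12.7 5.6
-10 16 -9.4 12.0 6.1
-5 47 -19.3 19.6 8.5
0 55 -20.0 19.4 11.6
5 6 -19.0 -7.2 22.7
10 5 -19.5 -12.6 21.9
```

View pics/r2.png

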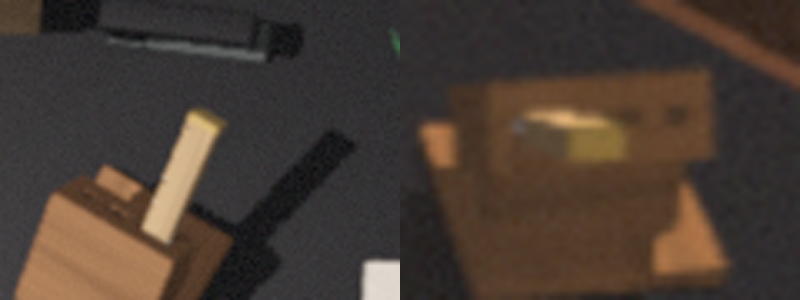

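Run:
```python
from h import *
from station import optics
d=np.load("top6.npz")
q=(cloud(d)-S)@Rs(YAW)*1000
f=q[185:240,110:180].reshape(-1,3);f=f[(f[:,1]<-15)&(f[:,1]>-80)&(abs(f[:,2])<14)&(abs(f[:,0])<15)]
print("face x",len(f),np.median(f[:,0]),f[:,0].std()); 
I=d["image"].astype(int)
s=optics.get_image("scene");qs=(cloud(s)-S)@Rs(YAW)*1000
for v in range(160,171): print(v,[(s["image"][v,u].tolist(),qs[v,u].round().astype(int).tolist()) for u in range(305,312)])
# along handle axis in top picture: project axis points at handle top and sample colour
K,E=d["mtx"],d["extrinsics"]
for X in list(range(-120,-104,2))+list(range(-12,8,2)):
    p=S+Rs(YAW)@(np.array([X,1,6.5+.062*X])/1000);c=E[:3,:3].T@(p-E[:3,3]);u=K@c;u=u[:2]/u[2]
    print(X,u.round(1),cv2.getRectSubPix(d["image"],(1,1),tuple(u.tolist()))[0,0])
```

```text
face x 134 0.04892631731074769 1.4542165459139564
160 [([99, 69, 46], [-4, 22, 9]), ([99, 68, 45], [0, 18, 9]), ([102, 72, 48], [1, 14, 9]), ([105, 73, 48], [0, 11, 8]), ([106, 78, 50], [-2, 8, 8]), ([107, 78, 50], [2, 4, 8]), ([107, 77, 50], [0, 1, 8])]
161 [([100, 70, 48], [3, 21, 6]), ([102, 71, 49], [2, 17, 6]), ([100, 69, 47], [-4, 15, 5]), ([107, 79, 52], [-2, 11, 5]), ([121, 89, 60], [0, 8, 5]), ([134, 101, 67], [-6, 6, 5]), ([138, 103, 68], [3, 0, 4])]
162 [([95, 65, 43], [-2, 22, 3]), ([97, 69, 48], [-1, 18, 2]), ([97, 74, 53], [-1, 15, 2]), ([113, 87, 64], [-5, 12, 2]), ([148, 115, 79], [-18, 12, 2]), ([172, 133, 91], [-15, 8, 2]), ([179, 138, 95], [-20, 5, 1])]
163 [([90, 63, 44], [-3, 22, -1]), ([98, 76, 57], [-3, 19, -1]), ([97, 83, 75], [43, 6, -2]), ([93, 79, 71], [-13, 14, -1]), ([97, 79, 56], [-27, 14, -1]), ([108, 87, 61], [-45, 14, -1]), ([120, 94, 69], [-59, 14, -1])]
164 [([100, 70, 50], [0, 22, -4]), ([100, 73, 55], [1, 18, -4]), ([104, 90, 82], [9, 13, -5]), ([97, 85, 78], [-10, 14, -5]), ([89, 74, 57], [-24, 13, -5]), ([87, 69, 51], [-37, 13, -5]), ([92, 74, 5
[... 1192 characters left out ...]
46], [5, 15, -25]), ([86, 62, 41], [1, 13, -25]), ([85, 61, 40], [-3, 10, -25]), ([87, 63, 44], [33, -1, -26]), ([87, 62, 44], [33, -4, -26])]
-120 [162.2 173. ] [84 72 58]
-118 [161.9 173.6] [101  83  56]
-116 [161.6 174.3] [116  94  58]
-114 [161.3 174.9] [137 113  68]
-112 [161.1 175.6] [171 144  89]
-110 [160.8 176.3] [199 169 108]
-108 [160.5 176.9] [214 183 122]
-106 [160.2 177.6] [215 184 129]
-12 [147.3 207.4] [214 184 144]
-10 [147. 208.] [215 184 145]
-8 [146.8 208.6] [213 183 143]
-6 [146.5 209.2] [207 177 139]
-4 [146.2 209.8] [191 161 127]
-2 [146.  210.4] [157 130 102]
0 [145.7 211. ] [117  92  71]
2 [145.4 211.6] [97 72 54]
4 [145.2 212.2] [90 63 46]
6 [144.9 212.9] [95 66 46]
```

The opener is home: it hit a rigid stop at 14 N, and the handle end now reads about -111 mm. The small gap left comes from the tilt the slot's play allows. Next is the paperweight.

```bash
python3 -m crank '{"delta_rot":[[0,0,0],[0,0,0],[0,0,0],[0,0,0],[0,0,0],[0,0,0],[0,0,0],[0,0,0],[0,0,0]],"linear":[[0.0055,-0.0017,0.02],[0,0,0.025],[0,0,0.025],[0,0,0.02],[0,0,0.015],[0,0,0.01],[0,0,0.008],[0,0,0],[0,0,0]],"claw":[0.05,0.05,0.05,0.05,0.05,0.05,0.05,0.05,0.05]}' 60
python3 -c "
from h import *
go([.4976,-.3168,.007],Rdown(YAW-np.pi))"
```

```text
clock: 17.83
ee_pos: [0.5009, -0.3169, 0.016]
tool_rot: [0.002, 0.966, -0.257, 0.001]
ft_force: [0.1, 0.4, 0.3]
width: 0.584
finger_force: 0.0
t 17.83 pos [ 0.5009 -0.3169  0.016 ] rotvec [ 0.0039 -0.0021 -0.0023] lin_now [-0.0029  0.0015  0.009 ] lin_after [-0.0029  0.0015  0.009 ] F [0.1 0.4 0.3] w 49.9 q [-0.3   0.45 -0.09  0.   -1.03  1.35]
```

```bash
python3 -m crank '{"delta_rot":[[0,0,0],[0,0,0],[0,0,0],[0,0,0],[0,0,0]],"linear":[[-0.002,0.001,0.003],[0,0,0.003],[0,0,0.002],[0,0,0],[0,0,0]],"claw":[0.05,0.05,0.05,0.05,0.05]}' 60
python3 -m crank '{"delta_rot":[[0,0,0],[0,0,0],[0,0,0],[0,0,0],[0,0,0],[0,0,0],[0,0,0]],"linear":[[0,0,0],[0,0,0],[0,0,0],[0,0,0],[0,0,0],[0,0,0],[0,0,0]],"claw":[0.035,0.03,0.01,0.01,0.01,0.01,0.01]}' 60
```

```text
clock: 18.25
ee_pos: [0.498, -0.3171, 0.0073]
tool_rot: [0.002, 0.966, -0.258, 0.0]
ft_force: [-0.5, 0.8, -0.1]
width: 0.586
finger_force: 0.0
clock: 18.83
ee_pos: [0.498, -0.3175, 0.0077]
tool_rot: [0.002, 0.966, -0.258, 0.0]
ft_force: [-2.1, -3.0, 4.5]
width: 0.266
finger_force: 58.9
```

```bash
python3 -m crank '{"delta_rot":[[0,0,0],[0,0,0],[0,0,0],[0,0,0],[0,0,0],[0,0,0],[0,0,0]],"linear":[[0,0,-0.005],[0,0,-0.015],[0,0,-0.02],[0,0,-0.02],[0,0,-0.02],[0,0,0],[0,0,0]],"claw":[0.01,0.01,0.01,0.01,0.01,0.01,0.01]}' 60
python3 - <<'E'
from h import *
from station import optics
for n in ("top0","live"):
    d=np.load("top0.npz") if n=="top0" else optics.get_image("top")
    P=cloud(d)[200:280,195:305]; I=d["image"][200:280,195:305].astype(int)
    m=((P[...,2]>.014)&(P[...,2]<.045)).astype(np.uint8); 
    m=cv2.morphologyEx(cv2.morphologyEx(m,cv2.MORPH_CLOSE,np.ones((5,5))),cv2.MORPH_OPEN,np.ones((5,5)))
    A=P[(m>0)&(P[...,2]<.03)&(P[...,2]>.014)]; r=cv2.minAreaRect((A[:,:2]*1000).astype(np.float32));print(n,r,np.percentile(A[:,:2],[1,99],axis=0).round(4).tolist(),np.median(A[:,2]))
go([.457,-.016,.105],Rdown(YAW-np.pi))
E
```

```text
clock: 19.42
ee_pos: [0.4985, -0.3157, 0.087]
tool_rot: [0.001, 0.966, -0.258, 0.0]
ft_force: [-0.3, 0.5, -4.8]
width: 0.265
finger_force: 59.3
top0 ((457.29437255859375, -14.237556457519531), (224.0548858642578, 125.40276336669922), 88.58172607421875) [[0.3966, -0.1249], [0.5177, 0.0956]] 0.02241907697861434
live ((457.4075927734375, -13.856956481933594), (223.5126190185547, 125.62454986572266), 88.63534545898438) [[0.3966, -0.1231], [0.5177, 0.0955]] 0.02239620658425434
t 19.47 pos [ 0.4975 -0.3154  0.0856] rotvec [ 0.0023  0.0016 -0.0035] lin_now [-0.1844 -0.2393 -0.0196] lin_after [-0.1835 -0.24   -0.0194] F [ 0.1  0.9 -4.5] w 22.5 q [-0.3   0.39  0.    0.   -1.19  1.35]
```

```bash
python3 -m crank '{"delta_rot":[[0,0,0],[0,0,0],[0,0,0],[0,0,0],[0,0,0],[0,0,0],[0,0,0],[0,0,0],[0,0,0],[0,0,0],[0,0,0],[0,0,0],[0,0,0]],"linear":[[-0.0085,-0.0111,0],[-0.0185,-0.0241,0],[-0.0185,-0.0241,0],[-0.0185,-0.0241,0],[-0.0185,-0.0241,0],[-0.0185,-0.0241,0],[-0.0185,-0.0241,0],[-0.0185,-0.0241,0],[-0.0185,-0.0241,0],[-0.0185,-0.0241,0],[-0.01,-0.013,0],[0,0,0],[0,0,0]],"claw":[0.01,0.01,0.01,0.01,0.01,0.01,0.01,0.01,0.01,0.01,0.01,0.01,0.01]}' 60
python3 -c "
from h import *
go([.457,-.0142,.0297],Rdown(YAW-np.pi))"
```

```text
clock: 20.55
ee_pos: [0.4562, -0.0146, 0.0848]
tool_rot: [0.002, 0.966, -0.257, -0.001]
ft_force: [0.0, -0.3, -3.9]
width: 0.263
finger_force: 59.6
t 20.55 pos [ 0.4562 -0.0146  0.0848] rotvec [ 0.0052  0.0015 -0.0012] lin_now [ 0.0006 -0.001   0.0551] lin_after [ 0.0005 -0.0007  0.0551] F [ 0.  -0.3 -3.9] w 22.5 q [ 0.32  0.15 -0.34  0.   -1.09  0.73]
```

Now lower to about 5 mm above contact and finish in 1 mm steps.

```bash
python3 -m crank '{"delta_rot":[[0,0,0],[0,0,0],[0,0,0],[0,0,0],[0,0,0],[0,0,0],[0,0,0],[0,0,0],[0,0,0],[0,0,0]],"linear":[[0,-0.001,0.008],[0,0,0.01],[0,0,0.01],[0,0,0.01],[0,0,0.006],[0,0,0.003],[0,0,0.002],[0,0,0],[0,0,0],[0,0,0]],"claw":[0.01,0.01,0.01,0.01,0.01,0.01,0.01,0.01,0.01,0.01]}' 60
python3 -m crank '{"delta_rot":[[0,0,0],[0,0,0],[0,0,0],[0,0,0],[0,0,0],[0,0,0]],"linear":[[0,0,0.001],[0,0,0.001],[0,0,0.001],[0,0,0.001],[0,0,0],[0,0,0]],"claw":[0.01,0.01,0.01,0.01,0.01,0.01]}' 60
```

```text
clock: 21.38
ee_pos: [0.4586, -0.0148, 0.0376]
tool_rot: [0.002, 0.966, -0.258, 0.0]
ft_force: [0.4, 0.0, -4.2]
width: 0.26
finger_force: 59.7
clock: 21.88
ee_pos: [0.4581, -0.0149, 0.0331]
tool_rot: [0.002, 0.966, -0.258, -0.0]
ft_force: [-0.5, -0.1, -4.4]
width: 0.261
finger_force: 59.7
```

```bash
python3 -m crank '{"delta_rot":[[0,0,0],[0,0,0],[0,0,0],[0,0,0],[0,0,0]],"linear":[[0,0,0.001],[0,0,0.001],[0,0,0.0005],[0,0,0],[0,0,0]],"claw":[0.01,0.01,0.01,0.01,0.01]}' 60
python3 -m crank '{"delta_rot":[[0,0,0],[0,0,0],[0,0,0]],"linear":[[0,0,0.0005],[0,0,0.0005],[0,0,0]],"claw":[0.01,0.01,0.01]}' 60
```

```text
clock: 22.3
ee_pos: [0.4582, -0.0149, 0.0306]
tool_rot: [0.002, 0.966, -0.258, -0.0]
ft_force: [0.9, -0.1, -4.0]
width: 0.266
finger_force: 59.7
clock: 22.55
ee_pos: [0.4583, -0.0149, 0.0298]
tool_rot: [0.002, 0.966, -0.258, 0.0]
ft_force: [-1.2, 0.6, -2.5]
width: 0.265
finger_force: 60.0
```

Contact is starting (load down from -4.4 to -2.5 N). I'll go 0.8 mm more, then open slowly.

```bash
python3 -m crank '{"delta_rot":[[0,0,0],[0,0,0],[0,0,0],[0,0,0]],"linear":[[0,0,0.0004],[0,0,0.0004],[0,0,0],[0,0,0]],"claw":[0.01,0.01,0.01,0.01]}' 60
python3 -m crank '{"delta_rot":[[0,0,0],[0,0,0],[0,0,0],[0,0,0],[0,0,0],[0,0,0],[0,0,0],[0,0,0]],"linear":[[0,0,0],[0,0,0],[0,0,0],[0,0,0],[0,0,0],[0,0,0],[0,0,0],[0,0,0]],"claw":[0.02,0.024,0.027,0.03,0.035,0.05,0.05,0.05]}' 20
python3 -m crank '{"delta_rot":[[0,0,0],[0,0,0],[0,0,0],[0,0,0],[0,0,0],[0,0,0],[0,0,0],[0,0,0],[0,0,0],[0,0,0],[0,0,0],[0,0,0],[0,0,0]],"linear":[[0,0,-0.01],[0,0,-0.02],[0,0,-0.03],[0,0,-0.03],[0,0,-0.03],[0,0,-0.03],[0,0.04,0],[0,0.04,0],[0,0.04,0],[0,0.04,0],[0,0.04,0],[0,0,0],[0,0,0]],"claw":[0.05,0.05,0.05,0.05,0.05,0.05,0.05,0.05,0.05,0.05,0.05,0.05,0.05]}'
python3 - <<'E'
from h import *
from station import optics
d=optics.get_image("top");s=optics.get_image("scene")
P=cloud(d)[190:280,190:310].reshape(-1,3);B=P[(P[:,2]>.066)&(P[:,2]<.085)];print("knob",len(B),((B.min(0)+B.max(0))/2).round(4),np.median(B[:,2]))
B=P[(P[:,2]>.036)&(P[:,2]<.052)];print("foot",len(B),((B.min(0)+B.max(0))/2).round(4),np.median(B[:,2]))
a=cv2.resize(d["image"][110:280,90:380,::-1],(400,300));b=cv2.resize(s["image"][140:305,120:380,::-1],(400,300))
cv2.imwrite("pics/f.png",np.hstack([a,b]))
blade("top",d,(120,140,65,75))
E
```

```text
clock: 22.88
ee_pos: [0.4585, -0.0151, 0.0297]
tool_rot: [0.002, 0.966, -0.258, 0.001]
ft_force: [-2.9, -1.2, 5.4]
width: 0.263
finger_force: 60.8
clock: 23.55
ee_pos: [0.4583, -0.0148, 0.0288]
tool_rot: [0.002, 0.966, -0.258, 0.0]
ft_force: [-0.9, -0.3, -0.3]
width: 0.583
finger_force: 0.0
clock: 24.63
ee_pos: [0.3576, -0.1892, 0.1798]
tool_rot: [0.002, 0.966, -0.26, 0.0]
ft_force: [0.7, 0.0, -0.6]
width: 0.584
finger_force: 0.0
knob 74 [ 0.4577 -0.0143  0.076 ] 0.07630946366430236
foot 240 [ 0.4567 -0.0138  0.0442] 0.04354529726600587
top steel 0
top wood 306 x [-111.8  -30.2] y-mean 1.6 yr [-10.7  12.6] zmed 1.9 slopes dy/dx [1.000e-03 1.686e+00] dz/dx [0.085 7.218] dz/dy -0.101
```

View pics/f.png

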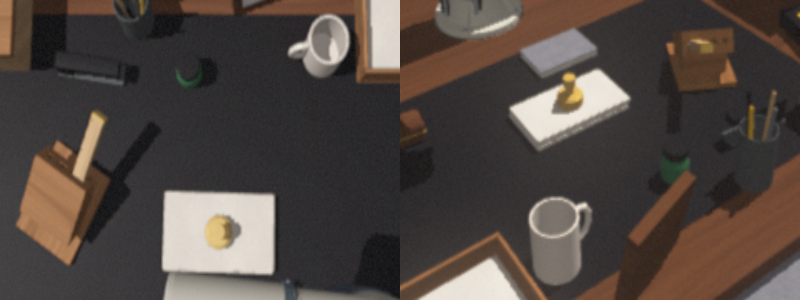

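The paperweight stands upright at the middle of the pile, with its foot centre at (0.457, -0.014). The opener sits in its slot, and the mug, ink jar and stapler look undisturbed. The arm is clear, so I'm handing in.

```bash
python3 -c "
from station import bot
print(bot.hand_in())"
```

```text
the job is handed in; nothing more can be done
None
```

I handed in the job at about 25 s of the 58 s: the opener is in the widest slot with its shoulder at the face (resting about 3.5° handle-down in the slot's play), the paperweight stands upright on the middle of the pile, and the other things look unmoved.

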